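Feed a parts tray through a spring-gated chute

ROBOT

A 7-joint arm with a two-finger parallel gripper is mounted at the origin on a cart in front of the work surface, level with it; the furniture and walls round the work are solid. World frame = base frame: x ahead of the robot, y to its left, z up, the work surface at z = 0. Lengths are in m, angles in rad, forces in N, time in s.
With the tool pointing down it reaches from about 0.4 to 0.85 m from the base axis. Payload 10.4 kg.
Tool frame: the origin (TCP) lies on the centre line of the jaws, within the pads' length; the fingertips stand r.finger_overhang ahead of it and the grasp point (between the pads) lies 5 mm behind it (r.finger_overhang is the distance from the TCP to the fingertips, in m); z points along the fingers, y is the line along which they close (so a half turn about z gives the same grasp; the last joint's range is limited). The gripper opens to 87 mm and grips with 3 to 60 N. Pads are 19 mm wide; open, the fingers measure 117 mm over their backs; the gripper's body (75 mm by 190 mm) begins 51 mm behind the grasp point.
Start: joints at [1.28, 0.332, -0.065, 1.46, 0.022, 1.35, -0.088], TCP at [0.165, -0.603, 0.237] pointing down, gripper open.
Joint ranges: [-2.6, 2.6], [-0.5, 2.12], [-1.47, 1.34], [0.16, 2.42], [-1.27, 4.41], [0.06, 2.06], [-2.6, 2.6]. Speed limits (rad/s): [2.22, 2.22, 2.79, 2.79, 3.14, 3.14, 3.14].

INTERFACE

Orientations are given as a unit quaternion [x, y, z, w].
In Python, from bench import read_state, viewer, r gives the robot as it stands.
- The arm moves only by the tool carry_out, never from a script. Its argument "moves" is a list of rows, each a list of 6 numbers: the shift along the tool's x, y, z in units of 40 mm (1.0 is 40 mm), then the turn, a rotation vector about the tool's x, y, z in units of 8 degrees (1.0 is 8 degrees). A call has 1 to 20 rows; each row shifts and turns the commanded pose from where the row before left it, along the tool's axes as they then stand; what a row does not reach is not made up. A row lasts 1/8 s, in which the tool goes at most 62.5 mm and 10.7 degrees, less where a joint would pass 70% of its speed; a pose out of reach is approached as far as the arm can. A call is refused whole if a number of a shift passes 1 or a number of a turn 1, either way. A call with a gripper value outside its range is refused whole. "fingers" is the finger opening in mm, from 0 to 87, set as the call begins (left out, the last holds). The fingers move at their own pace and stop on an object; "force" is the grip in N (left out, the last holds). Time passes only in rows, so rows that do not move let the fingers close. It gives the time, the measured TCP pose, the force, the opening and the grip force at its end, in the units of the state.
- read_state(): the state, without advancing time (a new reading comes with each control period).
- viewer.camera(name): name is "scene" or "top" or "wrist"; returns a dict with "pixels" (384x512x3 uint8, red, green, blue), "range_z" (384x512 float32, m along the optical axis (not along the pixel's ray), 0 where there is no reading), "fx", "fy", "cx", "cy" (pixels), "xyz" and "orientation" of the camera in the world. Camera axes: x right, y down, z forward; pixel columns grow to the right and rows downward; lengths in m; the calibration is good to about 2 mm. The wrist camera is an equidistant fisheye: a pixel r from the principal point sees the ray r / f radians off the axis. A picture is of the moment at which its call begins.
- r.close_job(): hands the job in; it is judged then, once.
The state is a dict: "time": time; "joint_positions": joint angles; "joint_vel": joint speeds; "joint_torque": joint torques, N m; "ee_pos": TCP position; "eef_rot": TCP orientation; "ft_force": force on the tool from outside, world axes, zero at the start; "torque": the same for the moment, N m; "width": finger opening in m; "grip_force": force on a finger pad.
Only numpy, scipy, OpenCV 4.12 (cv2) and the standard library are available. Lean on these libraries where they do the work, as an engineer would, in place of code of your own. Each camera call takes 0.05 s, during which the arm holds its last target. There are 200 camera calls.

TASK

Push the tray of nuts along its chute, past the spring gate, until it sits home against the end stop. Use one finger to hold the press bar beside the chute well down, so the gate stays sunk from before the tray reaches it until the whole tray is past, and push the tray from behind with the other finger; then take the hand away so that the gate springs up behind the tray. Only push: do not grip, lift or tip the tray, leave the nuts in it, and leave the things lying around alone.

Things in the scene. Friction and masses are not known exactly. Their poses are not given: they have to be found in the camera images.
- chute: Fixed steel chute on two stands. Origin on the bench under its middle; z up, +y along it to its open mouth, +x across it away from the robot; the tray travels to -y. Floor 50 mm above the bench; inside x -35 to +35 mm, walls 6 mm thick, tops 76 mm above the bench; floor from y +165 to the end stop's face at y -154 (stop top 78 mm high). Hinge lugs outside the far wall, up to 80 mm high.
- gate_slot (a point): Point on the chute floor (chute x -18, y -25 mm) where the gate comes up: a steel blade 30 mm wide across the chute (x -33 to -3), 8 mm thick along it (y -29 to -21), 12 mm above the floor when shut. The tray cannot push it open.
- gate (a joint): Angle of the gate frame, rad: 0 = shut (blade and press bar up), 0.28 = fully pressed (stop); from 0.21 the blade is wholly below the floor. Hinged along y outside the far wall (chute x +56, z 70 mm), it runs under the floor to the press bar 134 mm from the hinge. A spring returns it: pressing the bar straight down takes about 2 N at first, 7 N at the end.
- press_bar (a point): Centre of the press bar's top face: flat dark steel bar 34 mm wide, 250 mm long beside the chute on the robot's side (chute y -75 to +175), part of the gate. At rest its top is 99 mm above the bench, tilted 16 degrees, at chute x -75; fully pressed level, 62 mm high, at x -78. Press it anywhere along it; a finger may slide on it. The space from it to the near wall (outer face x -41) is free.
- tray: Loose aluminium tray with one cross divider, 62 mm wide (its x) by 100 mm long (its y) by 38 mm high, about 0.5 kg with its nuts. Origin under its centre; z up; its axes are parallel to the chute's. Stands on the chute floor before the gate (on its +y side). Home against the end stop its origin is at chute y -104 mm.
- tray_front (a point): Middle of the tray's front end wall (its -y end, towards the gate), 19 mm above its underside.
- tray_rear (a point): Middle of the tray's rear end wall (its +y end, the one to push), 19 mm above its underside.
- nut_m20: Hex nut 35 mm across, 16 mm high, lying loose in the tray's front half. Origin under its centre.
- nut_m16: Hex nut 28 mm across, 13 mm high, lying loose in the tray's rear half. Origin under its centre.
- nut_m12: Hex nut 21 mm across, 10 mm high, lying loose in the tray's rear half. Origin under its centre.
- bolt_m16: Bystander: hex bolt 81 mm long lying on the bench in front of the chute.
- cold_chisel: Bystander: steel cold chisel 173 mm long lying on the bench beyond the chute's right-hand end.
- tape_measure: Bystander: steel tape measure, 36x82x62 mm, on the bench to the left of the chute.
- tape_1: Bystander: roll of black tape 62 mm across, 19 mm high, on the bench to the left of the chute.
Things that resemble listed ones, but are neither listed nor needed, are in the scene too. Of the things that look like the tray, the smaller one is meant.

How it is judged:
By the outcome, as a careful person would: the job done as asked, in the order asked, and still so for the second after the job is handed in, with the robot touching nothing.
It also fails if it takes over 45 s, if anything falls off the work surface, if the arm or the gripper's body presses on something with over 40 N, if the wrist force passes 120 N, or if a joint passes its speed limit or range.

## Working session

There is one attempt and no reset: what is moved stays moved. The work goes in short steps, Python scripts to look and compute and a tool call to move; the robot and the scene stay as the last step left them, time stands still between calls to the robot, and variables do not carry over. Pictures are saved under pics/ and viewed, at most 10 in all, crops included, and the job is handed in when it is done.

Besides the shell and the picture viewer there is one more tool, called after ">>>" by a JSON object that holds its "method" and its "body", one argument or row to a line. carry_out: Moves the arm, as the interface text tells. Its arguments: {"type":"object","properties":{"moves":{"type":"array","items":{"type":"array","items":{"type":"number"}}},"fingers":{"type":"number"},"force":{"type":"number"}},"required":["moves"]}

```bash
mkdir -p pics
cat > h.py <<'E'
from bench import read_state, viewer, r
import numpy as np, cv2
from scipy.spatial.transform import Rotation as R
def cam(n):
    c=viewer.camera(n); return c
def cloud(c):
    z=c["range_z"]; v,u=np.mgrid[:z.shape[0],:z.shape[1]]
    p=np.stack([(u-c["cx"])/c["fx"]*z,(v-c["cy"])/c["fy"]*z,z],-1)
    return p@R.from_quat(c["orientation"]).as_matrix().T+np.array(c["xyz"])
E
python3 - <<'E'
from h import *
s=read_state(); print(s, r.finger_overhang)
for n in("scene","top"):
    c=cam(n); cv2.imwrite(f"pics/{n}0.png",cv2.resize(c["pixels"][...,::-1],(768,576))); print(n,c["xyz"],c["orientation"],c["fx"])
    np.savez(f"{n}0.npz",p=cloud(c),im=c["pixels"])
E
```

```text
{'time': 0.0, 'joint_positions': array([ 1.28039231,  0.33284574, -0.06471033,  1.46091641,  0.02156711,
        1.34987614, -0.08850684]), 'joint_vel': array([ 1.06573007e-03, -9.98656509e-04,  3.65816779e-04,  5.78255015e-04,
        7.77965420e-05, -1.61452140e-03,  1.90591203e-05]), 'joint_torque': array([ 1.68917777e-04, -6.23257041e+01,  2.45511759e-02, -3.89906931e+01,
       -6.14325539e-02,  3.95528111e-02,  1.40773996e-04]), 'ee_pos': array([ 0.16530412, -0.60238042,  0.23578214]), 'eef_rot': array([ 9.91047208e-01,  1.33510202e-01, -1.03200855e-04, -6.68047584e-04]), 'ft_force': array([-0.19027343, -0.0660587 , -0.45195508]), 'torque': array([ 0.07745489,  0.0002444 , -0.01662054]), 'grip_force': 0.0, 'width': 0.08715163244274009} 0.014
scene [-0.01560762 -1.2473584   0.63346862] [ 0.82617636 -0.17872433  0.11642399 -0.52147453] 401.9755487824377
top [ 0.35925301 -0.24377535  1.2285703 ] [ 0.70999489 -0.70221447  0.0354553  -0.03930677] 440.6498253007249
```

View pics/top0.png

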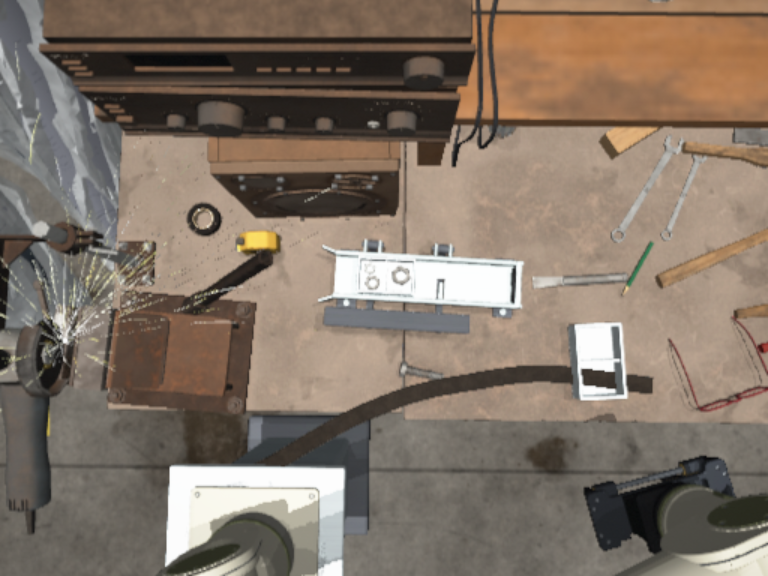

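View pics/scene0.png

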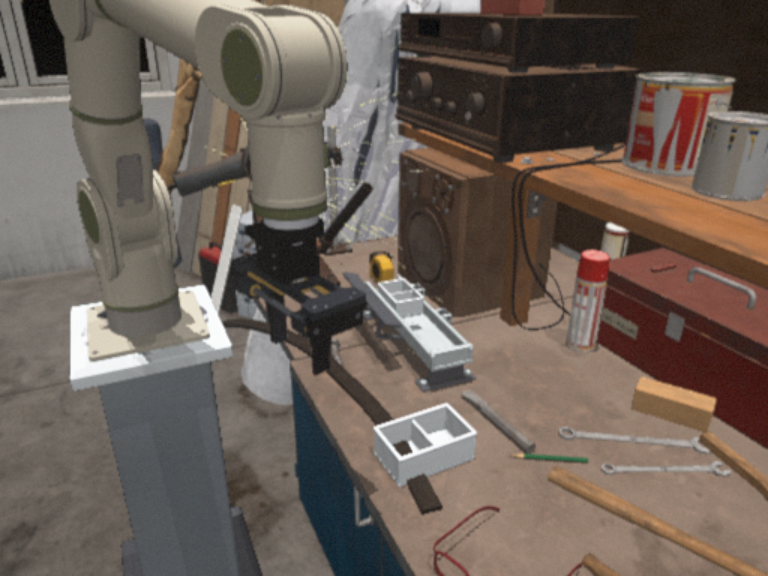

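Top view: the chute spans (330–522, 245–312), with mouth at left and the end stop at right. Tray candidates are the small one with nuts in the chute at (387,277) and the larger empty one at (598,360) on the bench. The small one fits: it is in the chute, holds nuts and is smaller. The press bar is at (396,320).

Run:
```python
from h import *
d=np.load("top0.npz"); p=d["p"]; im=d["im"]
cv2.imwrite("pics/crop.png",cv2.resize(im[150:235,200:365,::-1],None,fx=4.8,fy=4.8,interpolation=cv2.INTER_CUBIC))
# bar: dark bluish, height .08-.115
hsv=cv2.cvtColor(im,cv2.COLOR_RGB2HSV)
z=p[...,2]; sub=np.zeros(z.shape,bool); sub[150:235,200:365]=1
def rect(m,n):
    q=p[m]; (c,s,a)=cv2.minAreaRect(q[:,:2].astype(np.float32)*1000); print(n,m.sum(),"c",np.round(c,1),"size",np.round(s,1),"ang",round(a,2),"z",np.round(np.percentile(q[:,2],[5,50,95])*1000,1))
    return c
v=hsv[...,2]
m=sub&(z>.085)&(z<.112)&(v<130); rect(cv2.morphologyEx(m.astype(np.uint8),cv2.MORPH_OPEN,np.ones((3,3)))>0,"bar")
m=sub&(z>.068)&(z<.083); rect(cv2.morphologyEx(m.astype(np.uint8),cv2.MORPH_OPEN,np.ones((2,2)))>0,"walls")
for yy in np.arange(.2,-.3,-.02):
    k=sub&(abs(p[...,1]-yy)<.003)
    q=p[k]; q=q[q[:,0].argsort()]
    print(round(yy,2)," ".join(f"{a*1000:.0f}:{b*1000:.0f}" for a,b in q[(q[:,2]>.03)][::3,[0,2]]))
```

```text
bar 1213 c [ 414.4 -250.6] size [248.4  33.2] ang 87.22 z [ 92.8  98.4 103.7]
walls 1094 c [ 456.7 -301.3] size [371.5 202. ] ang 86.22 z [-0.8 73.2 79.6]
0.2 
0.18 
0.16 
0.14 
0.12 
0.1 
0.08 
0.06 
0.04 
0.02 
0.0 
-0.02 
-0.04 
-0.06 
-0.08 
-0.1 534:197
-0.12 448:49 452:71 542:72 545:71
-0.14 404:98 406:98 411:102 414:96 419:103 422:96 424:97 429:97 432:97 435:95 455:71 457:76 465:46 473:49 481:49 486:50 492:45 497:49 505:48 513:49 522:46 530:47 535:67
-0.16 404:99 406:101 411:104 414:100 419:100 422:97 427:94 430:97 435:92 454:51 455:72 460:76 465:49 468:48 471:45 476:50 479:44 484:51 487:47 492:49 495:48 500:48 503:50 508:49 511:48 517:48 519:48 525:47 527:48 530:69 531:77 534:75
-0.18 401:101 404:105 406:103 409:104 412:101 414:104 417:101 420:95 425:97 427:93 433:95 453:68 455:72 458:73 463:47 465:82 470:87 477:87 484:46 488:85 492:47 495:43 500:51 503:88 509:46 512:82 516:52 519:49 525:48 529:55 532:75 535:74
-0.2 401:49 402:101 404:101 407:101 409:102 412:101 414:100 417:95 420:94 422:97 425:96 428:94 430:92 433:92 439:41 442:37 444:40 447:38 452:49 452:42 455:72 462:51 46
[... 539 characters left out ...]
98 423:98 426:93 431:94 451:71 456:74 460:48 462:91 468:51 473:54 476:53 479:55 481:54 484:54 487:53 489:55 492:55 495:54 498:52 501:52 503:54 506:53 509:53 511:53 514:52 517:52 520:52 520:69 520:85 523:87 527:77 530:73 533:74
-0.26 400:103 402:104 407:101 410:97 415:99 418:99 423:98 426:95 448:71 451:73 456:71 460:53 462:88 468:54 474:53 477:50 480:68 483:66 490:51 493:49 498:54 501:51 504:68 506:72 514:57 517:51 519:55 521:84 527:74 531:70
-0.28 397:104 400:100 405:101 408:100 410:97 415:99 418:98 423:99 426:94 429:93 448:71 451:70 453:73 460:63 463:84 470:88 474:54 478:90 482:53 485:51 488:51 490:53 493:51 496:51 498:54 501:50 503:54 507:88 510:89 512:88 515:90 518:84 520:91 525:75 530:73
```

View pics/crop.png

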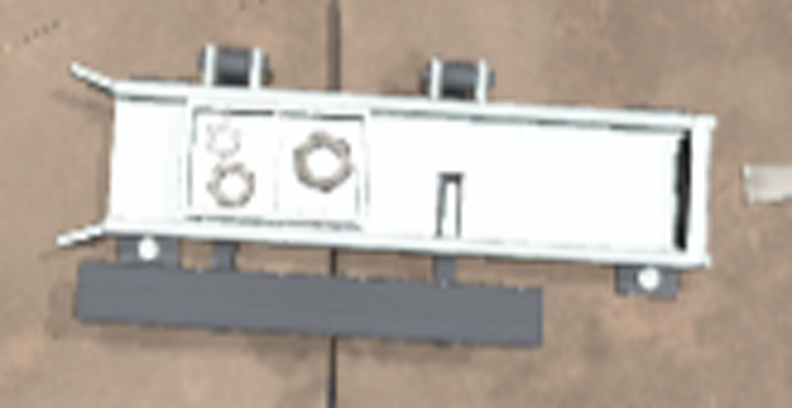

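The crop shows the small tray with three nuts in the chute at crop (278,165), the gate slot at (450,205) and the bar at (308,302). The chute yaw is about -2.8° and its origin about (0.487, -0.304). I'm checking the tray, the stop and the speaker clearance. The same turn brings the hand above the start point, staying high.

```bash
cat >> h.py <<'E'
O=np.array([.4869,-.3041,0]); A=R.from_euler("z",-2.78,degrees=True).as_matrix()
def toch(p): return (np.asarray(p)-O)@A
E
python3 - <<'E'
from h import *
p=np.load("top0.npz")["p"]; q=toch(p.reshape(-1,3))*1000
z=q[:,2]; a=q[(abs(q[:,0])<45)&(q[:,1]>0)&(q[:,1]<160)&(z>83)&(z<95)]
print("tray", np.percentile(a,[1,50,99],axis=0).round(1))
for n,lim in(("far side walls",(20,60)),("near wall",(-55,-25))):
    b=q[(q[:,0]>lim[0])&(q[:,0]<lim[1])&(q[:,1]>-150)&(q[:,1]<0)&(abs(z-75)<3)]; print(n,np.percentile(b[:,0],[5,25,50,75,95]).round(1))
b=q[(abs(q[:,0])<25)&(q[:,1]<-120)&(q[:,1]>-200)]; b=b[b[:,1].argsort()]; print([tuple(x) for x in b[::12,1:].round().astype(int)])
w=p.reshape(-1,3); k=w[(w[:,2]>.09)&(w[:,0]>.5)&(w[:,1]>-.5)&(w[:,1]<.1)]; k=k[toch(k)[:,0]>.045]; print("speaker min x",np.percentile(k[:,0],1))
E
```

```text
tray [[-29.2  22.4  83.5]
 [  6.4  73.1  87.3]
 [ 33.9 123.1  91.3]]
far side walls [35.4 37.4 39.9 46.4 57.5]
near wall [-40.7 -38.7 -37.2 -35.4 -33.5]
[(np.int64(-200), np.int64(1)), (np.int64(-199), np.int64(-3)), (np.int64(-197), np.int64(-3)), (np.int64(-195), np.int64(0)), (np.int64(-193), np.int64(1)), (np.int64(-191), np.int64(1)), (np.int64(-189), np.int64(-1)), (np.int64(-187), np.int64(-1)), (np.int64(-186), np.int64(-2)), (np.int64(-184), np.int64(-3)), (np.int64(-182), np.int64(-3)), (np.int64(-180), np.int64(-3)), (np.int64(-164), np.int64(77)), (np.int64(-162), np.int64(75)), (np.int64(-160), np.int64(76)), (np.int64(-159), np.int64(74)), (np.int64(-157), np.int64(78)), (np.int64(-155), np.int64(73)), (np.int64(-155), np.int64(79)), (np.int64(-152), np.int64(73)), (np.int64(-152), np.int64(49)), (np.int64(-151), np.int64(67)), (np.int64(-151), np.int64(69)), (np.int64(-150), np.int64(75)), (np.int64(-148), np.int64(48)), (np.int64(-146), np.int64(50)), (np.int64(-145), np.int64(52)), (np.int64(-143), np.int64(48)), (np.int64(-141), np.int64(50)), (np.int64(-140), np.int64(49)), (np.int64(-138), np.int64(47)), (np.int64(-136), np.int64(47)), (np.int64(-134), np.int64(46)), (np.int64(-132), np.int64(52)), (np.int64(-131), np.int64(47)), (np.int64(-129), np.int64(52)), (np.int64(-127), np.int64(48)), (np.int64(-125), np.int64(50)), (np.int64(-124), np.int64(48)), (np.int64(-122), np.int64(44))]
speaker min x 0.6081264285745523
```

>>> {"method": "carry_out", "body": {
  "moves": [
    [0, 0, 0, 0, 0, -1],
    [0, 0, 0, 0, 0, -1],
    [0, 0, 0, 0, 0, -1],
    [0, 0, 0, 0, 0, -1],
    [0, 0, 0, 0, 0, -1],
    [0, 0, 0, 0, 0, -1],
    [0, 0, 0, 0, 0, -1],
    [0, 0, 0, 0, 0, -1],
    [0, 0, 0, 0, 0, -1],
    [0, 0, 0, 0, 0, 0]
  ],
  "fingers": 66
}}

```text
time: 1.35
ee_pos: [0.1653, -0.6026, 0.2362]
eef_rot: [0.724, 0.69, 0.0, -0.0]
ft_force: [-1.0, -0.0, -0.6]
width: 0.0659
grip_force: 0.0
```

>>> {"method": "carry_out", "body": {
  "moves": [
    [0.95, 0.56, 0, 0, 0, 0],
    [0.95, 0.56, 0, 0, 0, 0],
    [0.95, 0.56, 0, 0, 0, 0],
    [0.95, 0.56, 0, 0, 0, 0],
    [0.95, 0.56, 0, 0, 0, 0],
    [0.95, 0.56, 0, 0, 0, 0],
    [0.95, 0.56, 0, 0, 0, 0],
    [0.95, 0.56, 0, 0, 0, 0],
    [0.95, 0.56, 0, 0, 0, 0],
    [0.95, 0.56, 0, 0, 0, 0],
    [0.95, 0.56, 0, 0, 0, 0],
    [0.95, 0.56, 0, 0, 0, 0],
    [0, 0, 0, 0, 0, 0],
    [0, 0, 0, 0, 0, 0]
  ]
}}

```text
time: 3.1
ee_pos: [0.4547, -0.1602, 0.2364]
eef_rot: [0.724, 0.69, -0.0, -0.0]
ft_force: [-0.4, 0.1, 0.3]
width: 0.066
grip_force: 0.0
```

Run:
```python
from h import *
s=read_state(); print(toch(s["ee_pos"])*1000, s["ft_force"], s["joint_positions"].round(2))
a=cam("wrist")["pixels"]; b=cam("scene")["pixels"][130:310,200:400]
cv2.imwrite("pics/w1.png",np.hstack([a,cv2.resize(b,(288,384))])[...,::-1])
```

```text
[-39.15158133 142.19062456 236.38030098] [-0.38658788  0.09473828  0.33616457] [ 0.9   0.06 -0.68  1.8   0.04  1.3   0.17]
```

View pics/w1.png

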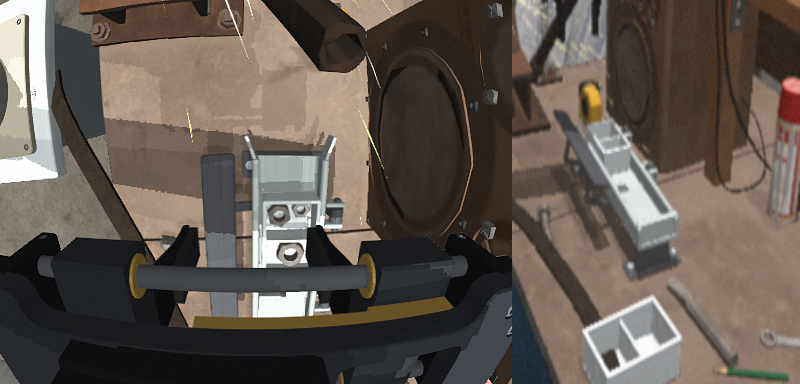

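The wrist view shows the fingers at (180,260) and (325,260), and the tray with nuts and the mouth at (290,155–300), clear of the speaker. I'm lowering to just above bar height and checking there.

>>> {"method": "carry_out", "body": {
  "moves": [
    [0, 0.04, 0.5, 0, 0, 0],
    [0, 0, 0.5, 0, 0, 0],
    [0, 0, 0.5, 0, 0, 0],
    [0, 0, 0.5, 0, 0, 0],
    [0, 0, 0.45, 0, 0, 0],
    [0, 0, 0.3, 0, 0, 0],
    [0, 0, 0, 0, 0, 0],
    [0, 0, 0, 0, 0, 0]
  ]
}}

```text
time: 4.2
ee_pos: [0.457, -0.1599, 0.1271]
eef_rot: [0.723, 0.69, 0.0, 0.0]
ft_force: [-0.1, 0.0, -0.5]
width: 0.0663
grip_force: 0.0
```

Run:
```python
from h import *
s=read_state(); print(toch(s["ee_pos"])*1000, s["ft_force"])
a=cam("wrist"); b=cam("scene")["pixels"][150:270,230:330]
def proj(pt):
    w=A@np.array(pt)/1000+O-a["xyz"]; x=R.from_quat(a["orientation"]).inv().apply(w); t=np.arccos(x[2]/np.linalg.norm(x)); d=x[:2]/np.linalg.norm(x[:2])*t
    return int(a["cx"]+a["fx"]*d[0]),int(a["cy"]+a["fy"]*d[1])
im=a["pixels"].copy(); e=toch(s["ee_pos"])*1000
for pt,c in(((-35,165,50),(255,0,0)),((35,165,50),(255,0,0)),((-31,123,88),(0,255,0)),((31,123,88),(0,255,0)),((e[0]-40.5,e[1],e[2]-14),(255,0,255)),((e[0]+40.5,e[1],e[2]-14),(255,0,255)),((-75,175,99),(0,255,255))):
    q=proj(pt); print(pt,q); cv2.circle(im,q,3,c,1)
cv2.imwrite("pics/w2.png",np.hstack([im,cv2.resize(b,(288,384))])[...,::-1])
```

```text
[-36.83734355 142.59214487 127.10894367] [-0.11869757  0.0243082  -0.46589795]
(-35, 165, 50) (255, 179)
(35, 165, 50) (341, 180)
(-31, 123, 88) (261, 250)
(31, 123, 88) (345, 249)
(np.float64(-77.33734354755501), np.float64(142.59214486537988), np.float64(113.1089436746658)) (187, 241)
(np.float64(3.662656452444992), np.float64(142.59214486537988), np.float64(113.1089436746658)) (318, 241)
(-75, 175, 99) (192, 184)
```

View pics/w2.png

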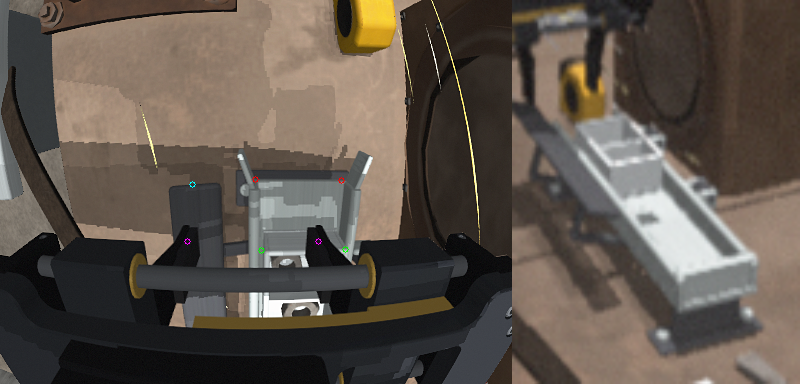

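The projected points (mouth corners, tray rear corners, bar end, fingertips) fall on the imaged features. The fingers are over the bar and in the gap behind the tray. Next I press down.

>>> {"method": "carry_out", "body": {
  "moves": [
    [0, 0, 0.2, 0, 0, 0],
    [0, 0, 0.2, 0, 0, 0],
    [0, 0, 0.2, 0, 0, 0],
    [0, 0, 0.2, 0, 0, 0],
    [0, 0, 0.2, 0, 0, 0],
    [0, 0, 0.2, 0, 0, 0],
    [0, 0, 0, 0, 0, 0],
    [0, 0, 0, 0, 0, 0],
    [0, 0, 0, 0, 0, 0]
  ]
}}

```text
time: 5.42
ee_pos: [0.4564, -0.1597, 0.0786]
eef_rot: [0.723, 0.691, -0.0, -0.0]
ft_force: [-2.5, 1.1, 5.4]
width: 0.0662
grip_force: 2.8
```

Run:
```python
from h import *
s=read_state(); print(toch(s["ee_pos"])*1000, s["ft_force"],s["torque"])
c=cam("top"); q=toch(cloud(c).reshape(-1,3))*1000
b=q[(abs(q[:,0]+77)<10)&(q[:,1]>-70)&(q[:,1]<90)]; b=b[b[:,2]<130]; print("bar z",np.percentile(b[:,2],[10,50,90]))
cv2.imwrite("pics/t3.png",cv2.resize(c["pixels"][130:240,190:370,::-1],None,fx=4,fy=4,interpolation=cv2.INTER_CUBIC))
```

```text
[-37.46277557 142.72369231  78.55107946] [-2.50191361  1.07744955  5.42732429] [ 0.04887891  0.89888078 -0.00992775]
bar z [60.26298064 62.89187285 65.60363272]
```

View pics/t3.png

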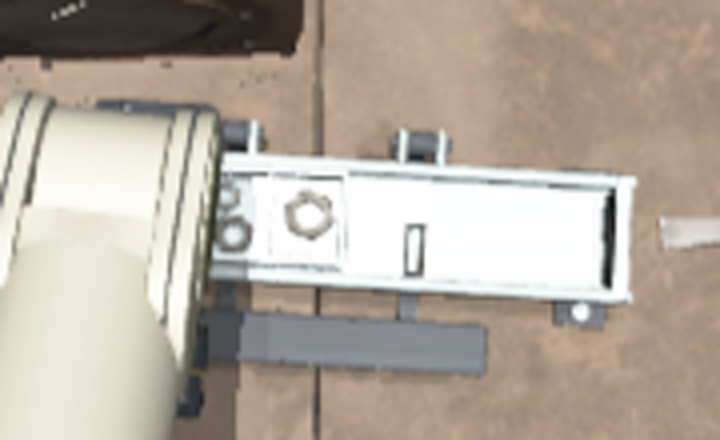

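The bar is about 64 mm high (gate about 0.26) and the blade is sunk, with its slot at (414,248) dark. I'm starting the push, and checking before the tray reaches the gate.

>>> {"method": "carry_out", "body": {
  "moves": [
    [-0.15, 0, 0, 0, 0, 0],
    [-0.15, 0, 0, 0, 0, 0],
    [-0.2, 0, 0, 0, 0, 0],
    [-0.2, 0, 0, 0, 0, 0],
    [-0.2, 0, 0, 0, 0, 0],
    [0, 0, 0, 0, 0, 0]
  ]
}}

```text
time: 6.22
ee_pos: [0.4558, -0.1955, 0.0789]
eef_rot: [0.723, 0.691, 0.001, 0.0]
ft_force: [0.2, 1.1, 5.6]
width: 0.066
grip_force: 2.9
```

```bash
cat > chk.py <<'E'
from h import *
s=read_state(); print("tcp",toch(s["ee_pos"])*1000, s["ft_force"],s["width"])
c=cam("top"); q=toch(cloud(c).reshape(-1,3))*1000
b=q[(abs(q[:,0]+77)<10)&(q[:,1]>-70)&(q[:,1]<90)]; b=b[b[:,2]<130]; print("bar z",np.percentile(b[:,2],[10,50,90]))
a=q[(abs(q[:,0])<33)&(q[:,1]>-156)&(q[:,1]<150)&(q[:,2]>84)&(q[:,2]<92)]
print("tray", np.percentile(a,[1,50,99],axis=0).round(1))
E
python3 chk.py
```

```text
tcp [-36.29468822 106.98094911  78.94942402] [0.22196208 1.12530984 5.56282493] 0.06601094196509179
bar z [60.35903233 63.36486775 66.59399563]
tray [[-29.   -4.2  84.1]
 [ -4.   15.8  87.6]
 [ 32.6  57.3  91.2]]
```

>>> {"method": "carry_out", "body": {
  "moves": [
    [-0.2, 0, 0, 0, 0, 0],
    [-0.2, 0, 0, 0, 0, 0],
    [-0.2, 0, 0, 0, 0, 0],
    [-0.2, 0, 0, 0, 0, 0],
    [-0.2, 0, 0, 0, 0, 0],
    [-0.2, 0, 0, 0, 0, 0],
    [-0.2, 0, 0, 0, 0, 0],
    [-0.2, 0, 0, 0, 0, 0],
    [-0.2, 0, 0, 0, 0, 0],
    [0, 0, 0, 0, 0, 0]
  ]
}}

```text
time: 7.52
ee_pos: [0.4527, -0.2673, 0.079]
eef_rot: [0.723, 0.691, 0.001, 0.0]
ft_force: [0.7, 2.0, 5.1]
width: 0.066
grip_force: 3.0
```

```bash
python3 chk.py
```

```text
tcp [-35.93517123  35.07377481  78.99966469] [0.67800209 2.01337005 5.14978485] 0.06604138153493462
bar z [61.06325214 63.93345872 66.02454351]
tray [[-28.2 -75.7  84.4]
 [-11.5 -72.7  87.9]
 [ 32.8 -43.2  91.1]]
```

Everything is on track: the bar is still at about 64 mm and the tray is crossing the gate. About 79 mm remains.

>>> {"method": "carry_out", "body": {
  "moves": [
    [-0.2, 0, 0, 0, 0, 0],
    [-0.2, 0, 0, 0, 0, 0],
    [-0.2, 0, 0, 0, 0, 0],
    [-0.2, 0, 0, 0, 0, 0],
    [-0.2, 0, 0, 0, 0, 0],
    [-0.2, 0, 0, 0, 0, 0],
    [-0.2, 0, 0, 0, 0, 0],
    [-0.2, 0, 0, 0, 0, 0],
    [-0.15, 0, 0, 0, 0, 0],
    [0, 0, 0, 0, 0, 0]
  ]
}}

```text
time: 8.82
ee_pos: [0.4497, -0.3369, 0.0791]
eef_rot: [0.723, 0.691, 0.001, 0.0]
ft_force: [1.1, 2.5, 6.1]
width: 0.0665
grip_force: 3.4
```

```bash
python3 chk.py
```

```text
tcp [-35.59993182 -34.56236898  79.05461077] [1.13442299 2.48742575 6.0860769 ] 0.06647961703705609
bar z [60.44538783 63.13386436 66.37596862]
tray [[ -26.  -145.9   84.7]
 [ -22.9 -145.3   87.7]
 [ -18.  -142.9   88.7]]
```

>>> {"method": "carry_out", "body": {
  "moves": [
    [-0.1, 0, 0, 0, 0, 0],
    [-0.07, 0, 0, 0, 0, 0],
    [-0.05, 0, 0, 0, 0, 0],
    [0, 0, 0, 0, 0, 0]
  ]
}}

```text
time: 9.38
ee_pos: [0.4494, -0.3448, 0.079]
eef_rot: [0.723, 0.691, 0.001, 0.0]
ft_force: [1.7, 5.2, 7.6]
width: 0.0658
grip_force: 4.1
```

>>> {"method": "carry_out", "body": {
  "moves": [
    [-0.04, 0, 0, 0, 0, 0],
    [0, 0, 0, 0, 0, 0]
  ]
}}

```text
time: 9.62
ee_pos: [0.4494, -0.346, 0.079]
eef_rot: [0.723, 0.691, 0.001, -0.0]
ft_force: [-0.6, 7.3, 8.0]
width: 0.0659
grip_force: 5.5
```

>>> {"method": "carry_out", "body": {
  "moves": [
    [-0.05, 0, 0, 0, 0, 0],
    [0, 0, 0, 0, 0, 0],
    [0, 0, 0, 0, 0, 0]
  ]
}}

```text
time: 10.0
ee_pos: [0.4495, -0.3462, 0.079]
eef_rot: [0.722, 0.692, 0.002, -0.001]
ft_force: [-1.5, 14.2, 12.1]
width: 0.066
grip_force: 8.5
```

Run:
```python
from h import *
s=read_state(); print(toch(s["ee_pos"])*1000,s["ft_force"])
im=[cam("scene")["pixels"][150:270,230:330],cam("top")["pixels"][140:240,230:330]]
cv2.imwrite("pics/e4.png",np.hstack([cv2.resize(x,(390,468)) for x in im])[...,::-1])
```

```text
[-35.3253754  -43.88103069  79.03468047] [-1.47427299 14.20079989 12.14378208]
```

View pics/e4.png

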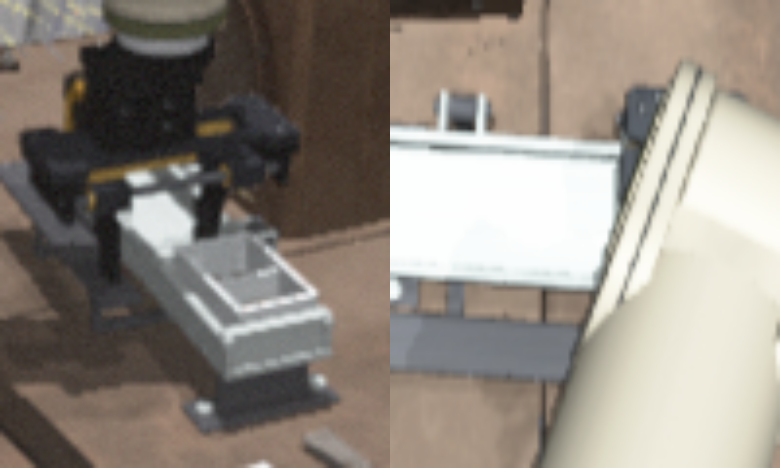

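The tray is against the stop (scene crop (270,290)): motion has stalled and the reaction is 14 N. I'm easing off slightly, then lifting straight up.

>>> {"method": "carry_out", "body": {
  "moves": [
    [0.04, 0, 0, 0, 0, 0],
    [0.04, 0, 0, 0, 0, 0],
    [0, 0, 0, 0, 0, 0],
    [0, 0, -0.1, 0, 0, 0],
    [0, 0, -0.2, 0, 0, 0],
    [0, 0, -0.2, 0, 0, 0],
    [0, 0, -0.2, 0, 0, 0],
    [0, 0, -0.2, 0, 0, 0],
    [0, 0, -0.2, 0, 0, 0],
    [0, 0, -0.4, 0, 0, 0],
    [0, 0, -0.6, 0, 0, 0],
    [0, 0, -0.8, 0, 0, 0],
    [0, 0, -0.8, 0, 0, 0]
  ]
}}

```text
time: 11.72
ee_pos: [0.4476, -0.3468, 0.2282]
eef_rot: [0.723, 0.69, -0.0, 0.0]
ft_force: [-0.4, -0.5, -0.6]
width: 0.0662
grip_force: 0.0
```

>>> {"method": "carry_out", "body": {
  "moves": [
    [0, -0.8, -0.5, 0, 0, 0],
    [0.5, -0.8, 0, 0, 0, 0],
    [0.8, 0, 0, 0, 0, 0],
    [0.9, 0, 0, 0, 0, 0],
    [0.9, 0, 0, 0, 0, 0],
    [0.9, 0, 0, 0, 0, 0],
    [0.9, 0, 0, 0, 0, 0],
    [0.9, 0, 0, 0, 0, 0],
    [0.9, 0, 0, 0, 0, 0],
    [0, 0, 0, 0, 0, 0],
    [0, 0, 0, 0, 0, 0]
  ]
}}

```text
time: 13.1
ee_pos: [0.3964, -0.0766, 0.247]
eef_rot: [0.723, 0.69, -0.0, 0.0]
ft_force: [0.3, 0.3, -0.1]
width: 0.0659
grip_force: 0.0
```

Run:
```python
from h import *
s=read_state(); print(toch(s["ee_pos"])*1000,s["ft_force"])
c=cam("top"); q=toch(cloud(c).reshape(-1,3))*1000
b=q[(abs(q[:,0]+75)<10)&(q[:,1]>-70)&(q[:,1]<0)]; b=b[b[:,2]<130]; print("bar z",np.percentile(b[:,2],[10,50,90]))
a=q[(abs(q[:,0])<33)&(q[:,1]>-170)&(q[:,1]<-20)&(q[:,2]>83)&(q[:,2]<92)]
print("tray", np.percentile(a,[1,50,99],axis=0).round(1))
g=q[(q[:,0]>-28)&(q[:,0]<-8)&(abs(q[:,1]+25)<2)]; print("gate z",np.median(g[:,2]))
im=[cam("scene")["pixels"][150:270,230:330],c["pixels"][150:230,240:360]]
cv2.imwrite("pics/e5.png",np.hstack([cv2.resize(x,(a,400)) for x,a in zip(im,(333,460))])[...,::-1])
```

```text
[-101.47430919  222.82341078  246.95090053] [ 0.33741769  0.28229215 -0.05716167]
bar z [ 95.25947201  98.56377554 102.36145836]
tray [[ -27.4 -154.6   83.1]
 [ -12.4 -101.5   87.4]
 [  32.8  -53.7   91.4]]
gate z 61.266204250215225
```

View pics/e5.png

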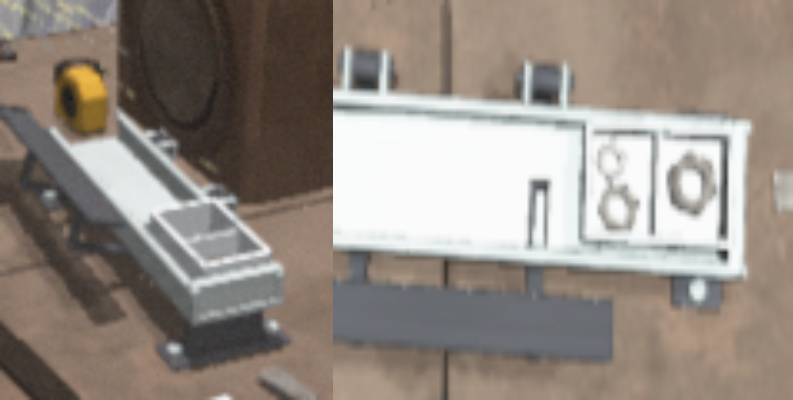

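The tray is home, spanning chute y -154 to -54, with the nuts inside at (610,160), (618,208) and (690,180). The gate is up at 61 mm and the bar back at 99 mm.

```bash
python3 -c "
from bench import r
print(r.close_job())"
```

```text
the job is handed in; nothing more can be done
None
```

The tray is home against the end stop with all three nuts in it, the gate has sprung up behind it, the hand is clear, and the job is handed in at about 13 s on the robot's clock.

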